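# Snap the cabinet light into its mount

## Task

The folded yellow rule still lies across the empty light mount on the dark cabinet shelf: take it off and lay it (do not drop it) flat on the bench. Then take the loose white cabinet light, push it down into the empty mount until it snaps fully home, and keep pushing down on it firmly so that the sticky pad under the mount takes hold; finish like that, still pushing, without letting go. Leave the other things on the bench where they are.

Things in the scene. Friction and masses are not known exactly. Their poses are not given: they have to be found in the camera images.
- shelf: dark wooden shelf of a display cabinet, underside up, fixed on the bench: 150 (its x) x 380 (its y) x 22 mm thick, with a low moulding (to 14 mm out, 14 mm high) along its +x edge. Origin at the centre of its underside, on the bench. About 85 mm either side of its middle (along y) it carries two round light mounts: one empty, one with a light already in it.
- mount: the empty mount, a grey open-topped round cup fixed on the shelf: outside diameter 64 mm, inside 54 mm, rim 18 mm and inner floor 3 mm above the shelf, orange sticky pad under it. Origin at the centre of its underside, on the shelf's top face (22 mm above the bench); z up.
- mount_rim (a point): centre of the mount's mouth, level with its rim, 18 mm above the mount's origin. Inside the wall three steel spring tongues, 120 degrees apart, stand 4.5 mm into the cup; their round noses, 13.5 mm above the mount's origin, give way outwards and snap into the light's groove.
- light: the loose battery light, a round puck standing on the bench, lamp face up; 70 to 110 g, 30 mm high. Origin at the centre of its underside, z up through the lamp face. Upper 14 mm: white drum of 56 mm diameter, the part to grip or push. Lower 16 mm: grey plug, 43 mm diameter at the bottom widening to 50 mm at 5 mm up, then from 10 mm up a 44 mm groove. Any turn about z fits the mount.
- light_face (a point): centre of the lamp face, 30 mm above the light's origin. Pushed into the mount, the light meets the tongues about 10 mm above home; the push rises to about 14 N (10 to 18), then about 6 mm above home it suddenly drops and the light jumps home: underside on the mount's inner floor (its origin 3 mm above the mount's), drum 1 mm clear of the rim.
- fitted_light: a light like the loose one already in its mount, fixed to the shelf (overall 33 mm above the shelf, 64 mm across). Leave it alone. Origin at the centre of its mount's underside.
- rule: folded yellow rule lying across the empty mount, on its rim: 235 (its x) x 35 (its y) x 16 mm, 80 to 130 g, brass ends. Origin at the centre of its underside, z up. The bench left of the shelf (x 0.35 to 0.65 m, y 0.34 to 0.50 m) is always bare.
- wax_tin: low green tin, 72 mm diameter, 45 mm high, loose bystander. Origin at the centre of its underside.
- sanding_block: cork sanding block 60 x 110 x 34 mm, loose bystander. Origin at the centre of its underside.
- glue_bottle: white glue bottle, 54 mm diameter, 150 mm high, loose bystander. Origin at the centre of its underside.
- mallet: round carver's mallet standing on its head, 84 mm diameter, 220 mm high, loose bystander. Origin at the centre of its underside.
- bun_foot: turned dark furniture foot, 84 mm diameter, 70 mm high, loose bystander. Origin at the centre of its underside.
- screw_tray: blue open tray 100 x 75 x 28 mm, loose bystander. Origin at the centre of its underside.
- rosette: carved wooden rosette, 68 mm diameter, 24 mm high, dark petals, loose bystander. Origin at the centre of its underside.
Things that resemble listed ones, but are neither listed nor needed, are in the scene too. Of the things shaped like the rule, the yellow one is meant.

How it is judged:
On the way, in this order (a step that is already met when the one before it is completed fails the run):
1. the rule lies flat on the bench, let go (height (world z) of rule below 0.006 m and angle between rule's own z axis and vertical below 0.1 rad and linear speed of rule below 0.02 m/s and contact force between the fingers and rule below 0.1 N), for 0.2 s.
2. the light is snapped home in the empty mount and pushed down (horizontal distance between light and mount below 0.004 m and z of light in the frame of mount below 0.005 m and angle between the z axis of light and the z axis of mount, either way round below 0.08 rad and contact force between light and mount above 5 N), for 0.5 s.
At the end, for the whole second after the job is handed in: The light sits home in the empty mount (underside within 2 mm of its inner floor, within 4 mm of centre, level within 0.08 rad), and the gripper still pushes on it so that it bears on the mount with over 5 N through the last second; the rule lies flat on the bench top, at rest (all of step 2 and angle between each of light, rule's own z axis and vertical below 0.1 rad and contact force between any of the fingers, the arm and light above 3 N and height (world z) of rule below 0.006 m and linear speed of rule below 0.02 m/s); the arm keeps its last pose, push and grip.
It fails at once if a bystander is shifted by more than 30 mm (distance of any of wax_tin, sanding_block, glue_bottle, mallet, bun_foot, screw_tray, rosette from where it was at the start of the episode above 0.03 m).
It fails at once if the rule or the light is dropped (falls freely at more than 0.8 m/s) ((linear speed of rule above 0.8 m/s and contact force between the fingers and rule below 0.01 N) or (linear speed of light above 0.8 m/s and contact force between the fingers and light below 0.01 N)).
It also fails if it takes over 64 s, if anything falls off the work surface, if the arm or the gripper's body presses on something with over 40 N, if the wrist force passes 120 N, or if a joint passes its speed limit or range.

## Robot

A 6-joint arm with a two-finger parallel gripper is mounted at the origin on the work surface. World frame = base frame: x ahead of the robot, y to its left, z up, the work surface at z = 0. Lengths are in m, angles in rad, forces in N, time in s.
With the tool pointing down it reaches from about 0.35 to 0.775 m from the base axis. Payload 5.5 kg.
Tool frame: the origin (TCP) lies at the very end of the fingers, on their centre line; the grasp point (between the pads) lies 19 mm behind it; z points along the fingers, y is the direction in which the jaws open and shut (so a half turn about z gives the same grasp; the last joint's range is limited). The gripper opens to 85 mm and grips with 20 to 120 N. Pads are 22 mm wide; open, the fingers measure 114 mm over their backs; the gripper's body (76 mm by 85 mm) begins 54 mm behind the grasp point. The pads swing forward as they close: fully open they stand 13 mm farther back than shut.
Start: joints at [-1.276, 0.313, 0.046, 1.304, 0, 1.431], TCP at [0.242, -0.522, 0.202] pointing down, gripper open.
Joint ranges: [-2.76, 2.76], [-0.86, 1.69], [-1.03, 1.26], [-2.2, 2.34], [-1.47, 1.5], [-3.14, 3.14]. Speed limits (rad/s): [2.57, 2.57, 3.14, 3.14, 3.14, 3.14].

## Interface

Orientations are given as a unit quaternion [w, x, y, z].
In Python, from workcell import get_state, vision, workorder, silhouettes, tip_of gives the robot as it stands.
- The arm moves only by the shell command python3 -m inch 'ROWS' [FORCE]. ROWS is JSON, a list of rows, each a list of 7 numbers: the shift along the tool's x, y, z in cm, then the turn, a rotation vector about the tool's x, y, z in degrees, then the finger opening in cm, from 0 to 8.54. In form: [[dx, dy, dz, rx, ry, rz, hand], ...]. A call has 1 to 5 rows; each row shifts and turns the commanded pose from where the row before left it, along the tool's axes as they then stand; what a row does not reach is not made up. A row lasts 1/10 s, in which the tool goes at most 50 mm and 8.59 degrees, less where a joint would pass 70% of its speed; a pose out of reach is approached as far as the arm can. A call with a gripper value outside its range is refused whole. The fingers move at their own pace and stop on an object; FORCE is the grip in N (left out, the last holds). Time passes only in rows, so rows that do not move let the fingers close. It gives the time, the measured TCP pose, the force and the opening at its end, in the units of the state.
- get_state(): the state, without advancing time (a new reading comes with each control period).
- vision.read_camera(name): name is "scene" or "top" or "wrist"; returns a dict with "pixels" (480x640x3 uint8, red, green, blue), "depth" (480x640 float32, m along the optical axis (not along the pixel's ray), 0 where there is no reading), "mtx" (3x3 intrinsics, pixels), "T" (4x4, takes a point from camera to world coordinates); the wrist camera has in their place "tool_from_camera" (4x4, takes a point from camera to tool coordinates, whose origin is the TCP and whose axes are the flange's). Camera axes: x right, y up, looking along -z (the intrinsics and any distortion apply to the point x, -y, -z); pixel columns grow to the right and rows downward; lengths in m; the calibration is good to about 2 mm. A picture is of the moment at which its call begins: read the wrist's pose just before it.
- workorder.hand_in(): hands the job in, once; it reports no verdict.
Trained networks look in a picture, given as the dict that the camera call returned (one of the last four; its "shot" number tells which), for a name from the list of things; names that differ only in an ending like _2 or _b are one class to them, and where a whole thing is asked for, a point or a joint stands for the part that bears it (a point fixed in the world has none). Each returns a list of dicts, best first, with "confidence" (0 to 1); they miss things now and then, are a little off and sometimes report something else, mostly with a low value. They report only what shows in the picture. A call takes as long as a camera call. They do not tell look-alikes from the thing itself.
- silhouettes(picture, label): "mask" (480x640 bool, what is visible of it) and "location" ([column, row] in pixels, amid what is visible of it).
- tip_of(picture, label): "location" ([column, row] in pixels: a listed point, or the origin of a listed thing).
The state is a dict: "clock": time; "joint_pos": joint angles; "qvel": joint speeds; "tau": joint torques, N m; "tcp_pos": TCP position; "orientation": TCP orientation; "wrist_force": force on the tool from outside, world axes, zero at the start; "ft_torque": the same for the moment, N m; "finger_gap": finger opening in m.
Only numpy, scipy, OpenCV 4.12 (cv2) and the standard library are available. Lean on these libraries where they do the work, as an engineer would, in place of code of your own. Each camera call takes 0.05 s, during which the arm holds its last target.

## Working session

There is one attempt and no reset: what is moved stays moved. The work goes in short steps, Python scripts to look and compute and a shell command to move; the robot and the scene stay as the last step left them, time stands still between calls to the robot, and variables do not carry over. Pictures are saved under pics/ and viewed, and the job is handed in when it is done.

```bash
ls; mkdir -p pics
cat > h.py <<'E'
import numpy as np,cv2
from scipy.spatial.transform import Rotation as R
from workcell import get_state, vision, workorder, silhouettes, tip_of
def save(p,n): cv2.imwrite('pics/'+n,cv2.cvtColor(p['pixels'],cv2.COLOR_RGB2BGR))
def Tof(p,s):
    if 'T' in p: return np.array(p['T'])
    W=np.eye(4); q=s['orientation']; W[:3,:3]=R.from_quat([q[1],q[2],q[3],q[0]]).as_matrix(); W[:3,3]=s['tcp_pos']
    return W@np.array(p['tool_from_camera'])
def ray(p,T,uv):
    K=np.array(p['mtx']); d=np.linalg.inv(K)@[uv[0],uv[1],1]; d=np.array([d[0],-d[1],-d[2]])
    return T[:3,3],T[:3,:3]@d
def onz(p,T,uv,z):
    o,d=ray(p,T,uv); return o+d*(z-o[2])/d[2]
def cloud(p,T,mask):
    v,u=np.nonzero(mask&(p['depth']>0)); z=p['depth'][v,u]
    K=np.array(p['mtx']); a=np.linalg.inv(K)@np.vstack([u,v,np.ones(len(u))])*z
    return (T[:3,:3]@np.vstack([a[0],-a[1],-a[2]])).T+T[:3,3]
E
python3 - <<'E'
from h import *
s=get_state();print({k:np.round(v,3) for k,v in s.items()})
for c in ['top','scene']:
    p=vision.read_camera(c);save(p,c+'1.png');T=Tof(p,s);print(c,[k for k in p],T[:3,3].round(3))
    for n in ['rule','light','mount','fitted_light','shelf','wax_tin','sanding_block','glue_bottle','mallet','bun_foot','screw_tray','rosette']:
        for r in silhouettes(p,n)[:3]:
            P=cloud(p,T,r['mask']);
            if len(P): print(n,round(r['confidence'],2),np.round(r['location']),'med',np.median(P,0).round(3),'zmax',np.percentile(P[:,2],98).round(3),len(P))
E
```

```text
pics
{'clock': np.float64(0.0), 'joint_pos': array([-1.276,  0.314,  0.045,  1.304,  0.   ,  1.431]), 'qvel': array([-0.   ,  0.001, -0.   , -0.001, -0.003, -0.001]), 'tau': array([ 0.0000e+00, -4.8063e+01,  2.9853e+01,  1.9000e-02, -0.0000e+00,
        0.0000e+00]), 'tcp_pos': array([ 0.242, -0.521,  0.201]), 'orientation': array([-0.001,  0.976,  0.216, -0.   ]), 'wrist_force': array([ 0.375, -0.087, -0.545]), 'ft_torque': array([-0.031, -0.012,  0.005]), 'finger_gap': np.float64(0.086)}
top ['pixels', 'depth', 'mtx', 'T', 'shot'] [ 0.292 -0.089  1.619]
rule 0.76 [254. 225.] med [0.567 0.124 0.055] zmax 0.063 1013
rule 0.56 [226. 323.] med [0.299 0.185 0.015] zmax 0.023 1102
light 0.81 [409. 266.] med [ 0.463 -0.305  0.029] zmax 0.037 330
mount 0.48 [243. 230.] med [0.564 0.144 0.031] zmax 0.046 128
fitted_light 0.67 [314. 235.] med [ 0.555 -0.042  0.053] zmax 0.061 431
shelf 0.62 [286. 229.] med [0.558 0.032 0.021] zmax 0.029 5956
wax_tin 0.75 [408. 188.] med [ 0.685 -0.313  0.043] zmax 0.051 564
sanding_block 0.74 [271. 157.] med [0.779 0.083 0.032] zmax 0.041 918
glue_bottle 0.6
[... 1158 characters left out ...]
] zmax 0.026 6428
shelf 0.3 [345. 246.] med [ 0.566 -0.049  0.054] zmax 0.059 576
wax_tin 0.81 [279. 350.] med [ 0.696 -0.319  0.045] zmax 0.05 901
sanding_block 0.96 [432. 288.] med [0.786 0.074 0.033] zmax 0.038 1281
sanding_block 0.17 [230. 273.] med [ 0.467 -0.309  0.031] zmax 0.035 424
glue_bottle 0.83 [496. 209.] med [0.734 0.315 0.085] zmax 0.151 899
mallet 0.85 [350. 333.] med [ 0.778 -0.183  0.102] zmax 0.218 1548
bun_foot 0.6 [137. 310.] med [ 0.436 -0.525  0.057] zmax 0.074 988
screw_tray 0.84 [202. 368.] med [ 0.617 -0.478  0.005] zmax 0.03 1660
screw_tray 0.19 [232. 275.] med [ 0.467 -0.309  0.031] zmax 0.035 433
rosette 0.56 [180. 247.] med [ 0.316 -0.362  0.017] zmax 0.025 507
```

View pics/top1.png

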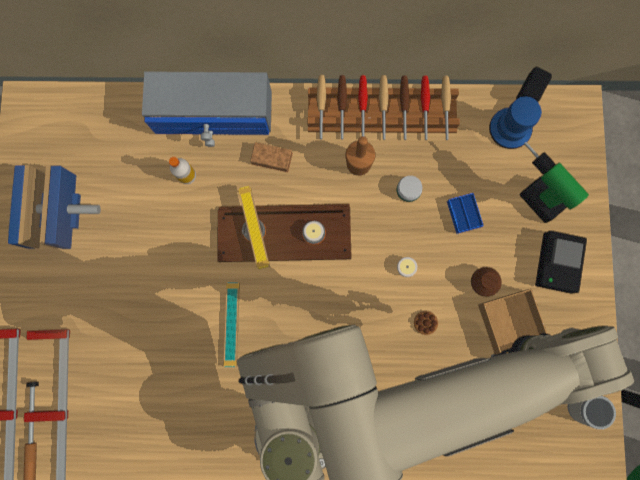

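View pics/scene1.png

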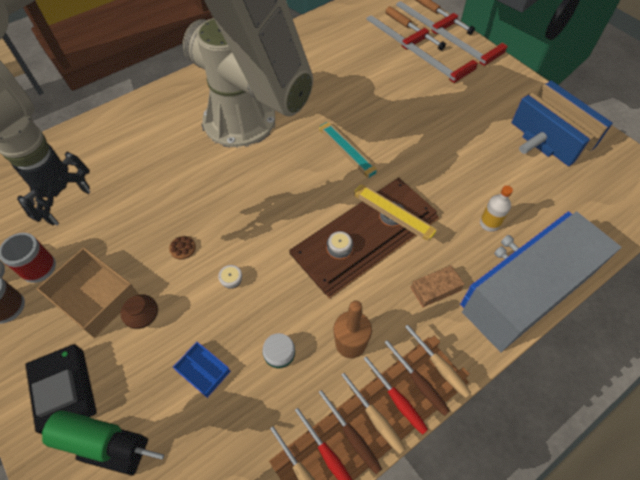

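Run:
```python
from h import *
s=get_state()
for c in ['top','scene']:
    p=vision.read_camera(c);T=Tof(p,s)
    for n in ['rule','mount','light','shelf','fitted_light','light_face','mount_rim']:
        for r in tip_of(p,n)[:2]:
            z={'rule':.04,'mount':.022,'light':0,'shelf':0,'fitted_light':.022,'light_face':.03,'mount_rim':.04}[n]
            print(c,n,round(r['confidence'],2),np.round(r['location']),onz(p,T,r['location'],z).round(4))
    # rule
    r=silhouettes(p,'rule')[0]; P=cloud(p,T,r['mask']); P=P[(P[:,2]>.049)&(P[:,2]<.066)]
    print('rule rect',cv2.minAreaRect((P[:,:2]*1000).astype(np.float32)),P.mean(0))
    r=silhouettes(p,'light')[0]; P=cloud(p,T,r['mask']);P=P[P[:,2]>.022]
    print('light',cv2.minEnclosingCircle((P[:,:2]*1000).astype(np.float32)),P.mean(0))
    # yellow colour
    h=cv2.cvtColor(p['pixels'],cv2.COLOR_RGB2HSV); print('rule hsv',np.median(h[silhouettes(p,'rule')[0]['mask']],0))
```

```text
top rule 0.94 [253. 228.] [0.5672 0.1281 0.04  ]
top rule 0.77 [231. 324.] [0.3002 0.1811 0.04  ]
top mount 0.6 [256. 230.] [0.5635 0.1218 0.022 ]
top light 0.82 [405. 268.] [ 0.4617 -0.3043  0.    ]
top shelf 0.83 [283. 235.] [0.5555 0.0454 0.    ]
top fitted_light 0.73 [313. 234.] [ 0.5548 -0.0407  0.022 ]
top light_face 0.67 [313. 233.] [ 0.5555 -0.0409  0.03  ]
top light_face 0.53 [405. 266.] [ 0.4639 -0.3015  0.03  ]
top mount_rim 0.68 [254. 226.] [0.5738 0.1269 0.04  ]
rule rect ((569.7686767578125, 125.56134796142578), (235.812255859375, 35.82127380371094), 14.824268341064453) [0.56757535 0.12488298 0.05547074]
light ((464.651611328125, -304.5212707519531), 27.584863662719727) [ 0.46411716 -0.30432657  0.03005201]
rule hsv [ 25. 203. 202.]
scene rule 0.78 [347. 152.] [0.3295 0.1612 0.04  ]
scene rule 0.62 [391. 215.] [0.5684 0.119  0.04  ]
scene mount 0.64 [392. 217.] [0.5665 0.1255 0.022 ]
scene mount 0.63 [366. 231.] [0.5604 0.0421 0.022 ]
scene light 0.83 [230. 278.] [ 0.4564 -0.3072  0.    ]
scene light 0.28 [349. 342.] [ 0.7631 -0.1736  0.    ]
scene shelf 0.87 [367. 233.] [0.5569 0.0521 0.    ]
scene fitted_light 0.67 [338. 250.] [ 0.562 -0.049  0.022]
scene light_face 0.75 [230. 270.] [ 0.4525 -0.2996  0.03  ]
scene light_face 0.18 [205. 369.] [ 0.6308 -0.4702  0.03  ]
scene mount_rim 0.42 [392. 210.] [0.5599 0.1298 0.04  ]
rule rect ((567.8605346679688, 123.24616241455078), (236.9255828857422, 41.251590728759766), 14.976923942565918) [0.57139274 0.12313189 0.05574577]
light ((463.943359375, -306.6340026855469), 29.50929069519043) [ 0.46451516 -0.30832615  0.03058465]
rule hsv [ 23. 169. 193.]
```

The top view shows the yellow rule at about (254,226) across the left mount and the loose light at (407,266). The fitted light is at (314,232), and the look-alike rule is teal at (231,324). The rule centre works out to about (0.5685, 0.1245), with its long axis at 15°.

```bash
cat >> h.py <<'E'
def mat(s=None):
    s=s or get_state(); q=s['orientation']; return R.from_quat([q[1],q[2],q[3],q[0]]).as_matrix()
def plan(target,psi=None,n=20,turn=None,dec=2):
    """rows (tool axes) straight line; psi desired heading of tool x (deg); turn: rz total override; level the tool too"""
    s=get_state(); M=mat(s); p=np.array(s['tcp_pos']); cur=np.degrees(np.arctan2(M[1,0],M[0,0]))
    if psi is None: psi=cur
    rz=turn if turn is not None else -((psi-cur+180)%360-180)
    d=(np.array(target)-p)/n; step=rz/n; out=[]
    for i in range(n):
        v=M.T@d; out.append([*(v*100).round(dec),0,0,round(step,2)]); M=M@R.from_rotvec([0,0,np.radians(step)]).as_matrix()
    for i in range(0,n,5): print(np.array(out[i:i+5]).tolist())
    return cur
def st():
    s=get_state(); M=mat(s); print('t',round(s['clock'],2),'tcp',np.round(s['tcp_pos'],4),'psi',round(np.degrees(np.arctan2(M[1,0],M[0,0])),2),'z',M[:,2].round(3),'F',np.round(s['wrist_force'],1),'gap',round(s['finger_gap'],4),'j6',np.round(s['joint_pos'][5],2))
E
python3 -c "
from h import *
st();plan([.5685,.1245,.2],195,20,turn=-170,dec=1)"
```

```text
t 2.4 tcp [ 0.2422 -0.5215  0.202 ] psi 24.91 z [ 0. -0. -1.] F [0.3 0.1 0. ] gap 0.0853 j6 1.43
[[2.8, -2.2, 0.0, 0.0, 0.0, -8.5], [3.1, -1.8, 0.0, 0.0, 0.0, -8.5], [3.4, -1.3, 0.0, 0.0, 0.0, -8.5], [3.5, -0.8, 0.0, 0.0, 0.0, -8.5], [3.6, -0.3, 0.0, 0.0, 0.0, -8.5]]
[[3.6, 0.3, 0.0, 0.0, 0.0, -8.5], [3.5, 0.8, 0.0, 0.0, 0.0, -8.5], [3.4, 1.3, 0.0, 0.0, 0.0, -8.5], [3.1, 1.8, 0.0, 0.0, 0.0, -8.5], [2.8, 2.2, 0.0, 0.0, 0.0, -8.5]]
[[2.5, 2.6, 0.0, 0.0, 0.0, -8.5], [2.1, 3.0, 0.0, 0.0, 0.0, -8.5], [1.6, 3.2, 0.0, 0.0, 0.0, -8.5], [1.1, 3.4, 0.0, 0.0, 0.0, -8.5], [0.6, 3.6, 0.0, 0.0, 0.0, -8.5]]
[[0.0, 3.6, 0.0, 0.0, 0.0, -8.5], [-0.5, 3.6, 0.0, 0.0, 0.0, -8.5], [-1.0, 3.5, 0.0, 0.0, 0.0, -8.5], [-1.5, 3.3, 0.0, 0.0, 0.0, -8.5], [-2.0, 3.0, 0.0, 0.0, 0.0, -8.5]]
```

```bash
python3 -m inch '[[2.8,-2.2,0,0,0,-8.5,8.5],[3.1,-1.8,0,0,0,-8.5,8.5],[3.4,-1.3,0,0,0,-8.5,8.5],[3.5,-0.8,0,0,0,-8.5,8.5],[3.6,-0.3,0,0,0,-8.5,8.5]]'
python3 -m inch '[[3.6,0.3,0,0,0,-8.5,8.5],[3.5,0.8,0,0,0,-8.5,8.5],[3.4,1.3,0,0,0,-8.5,8.5],[3.1,1.8,0,0,0,-8.5,8.5],[2.8,2.2,0,0,0,-8.5,8.5]]'
python3 -m inch '[[2.5,2.6,0,0,0,-8.5,8.5],[2.1,3.0,0,0,0,-8.5,8.5],[1.6,3.2,0,0,0,-8.5,8.5],[1.1,3.4,0,0,0,-8.5,8.5],[0.6,3.6,0,0,0,-8.5,8.5]]'
python3 -m inch '[[0,3.6,0,0,0,-8.5,8.5],[-0.5,3.6,0,0,0,-8.5,8.5],[-1.0,3.5,0,0,0,-8.5,8.5],[-1.5,3.3,0,0,0,-8.5,8.5],[-2.0,3.0,0,0,0,-8.5,8.5]]'
python3 -m inch '[[0,0,0,0,0,0,6.5],[0,0,0,0,0,0,6.5]]'
python3 - <<'E'
from h import *
st(); s=get_state(); p=vision.read_camera('wrist'); save(p,'w1.png'); T=Tof(p,s)
r=silhouettes(p,'rule')
for q in r:
    P=cloud(p,T,q['mask']);P=P[(P[:,2]>.045)&(P[:,2]<.066)]; print(q['confidence'],q['location'],len(P),cv2.minAreaRect((P[:,:2]*1000).astype(np.float32)) if len(P) else 0,np.median(P,0))
E
```

```text
clock: 2.9
tcp_pos: [0.3235, -0.3596, 0.2021]
orientation: [0.0, 0.83, 0.557, 0.0]
wrist_force: [-0.5, -0.6, 0.5]
finger_gap: 0.0852
clock: 3.4
tcp_pos: [0.4052, -0.1992, 0.2022]
orientation: [0.0, 0.572, 0.82, -0.0]
wrist_force: [0.0, -0.4, 0.1]
finger_gap: 0.085
clock: 3.9
tcp_pos: [0.4859, -0.0375, 0.2022]
orientation: [0.0, 0.235, 0.972, -0.0]
wrist_force: [0.9, 0.0, -0.2]
finger_gap: 0.0851
clock: 4.4
tcp_pos: [0.568, 0.124, 0.202]
orientation: [0.0, -0.133, 0.991, -0.0]
wrist_force: [0.6, -0.2, 0.8]
finger_gap: 0.0852
clock: 4.6
tcp_pos: [0.5673, 0.1231, 0.2015]
orientation: [-0.0, -0.13, 0.992, -0.0]
wrist_force: [0.2, 0.9, -0.2]
finger_gap: 0.0646
t 4.6 tcp [0.5673 0.1231 0.2015] psi -165.07 z [-0.001 -0.    -1.   ] F [ 0.2  0.9 -0.2] gap 0.0646 j6 -0.19
0.82 [448.5, 21.0] 0 0 [nan nan nan]
0.68 [318.6, 192.1] 12921 ((568.5341796875, 125.78001403808594), (235.02581787109375, 34.973751068115234), 14.931114196777344) [0.55107691 0.12154814 0.05689472]
  return _methods._mean(a, axis=axis, dtype=dtype,
  ret = um.true_divide(
```

View pics/w1.png

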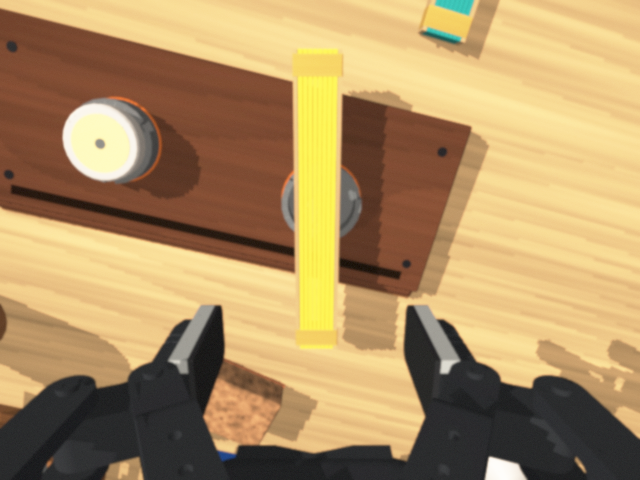

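The wrist view shows the rule running straight up the image, centred at about (318,200) over the mount. It fits as (0.5685, 0.1258) at 14.9°. Next I'll descend and grip.

```bash
python3 -m inch '[[-0.1,0.1,4,0,0,0,6.5],[-0.1,0.1,4,0,0,0,6.5],[0,0,4,0,0,0,6.5],[0,0,2.5,0,0,0,6.5],[0,0,1.3,0,0,0,6.5]]'
python3 -m inch '[[0,0,0,0,0,0,6.5],[0,0,0,0,0,0,3],[0,0,0,0,0,0,3],[0,0,0,0,0,0,3],[0,0,0,0,0,0,3]]' 50
python3 -m inch '[[0,0,0,0,0,0,3],[0,0,0,0,0,0,3]]' 
python3 -c "
from h import *
st()"
```

```text
clock: 5.2
tcp_pos: [0.5666, 0.1234, 0.0416]
orientation: [-0.002, -0.128, 0.992, -0.0]
wrist_force: [0.4, -1.1, 0.0]
finger_gap: 0.065
clock: 5.7
tcp_pos: [0.5697, 0.125, 0.0451]
orientation: [0.001, -0.13, 0.992, -0.0]
wrist_force: [-0.1, 0.3, -1.0]
finger_gap: 0.0302
clock: 5.9
tcp_pos: [0.569, 0.125, 0.0442]
orientation: [0.0, -0.13, 0.992, -0.0]
wrist_force: [-0.2, -0.1, -0.3]
finger_gap: 0.03
t 5.9 tcp [0.569  0.125  0.0442] psi -165.08 z [ 0. -0. -1.] F [-0.2 -0.1 -0.3] gap 0.03 j6 -0.18
```

Run:
```python
from h import *
st(); s=get_state(); p=vision.read_camera('wrist'); save(p,'w2.png'); T=Tof(p,s)
p=vision.read_camera('scene'); cv2.imwrite('pics/s2.png',cv2.resize(p['pixels'][140:300,300:500,::-1],None,fx=4,fy=3.7))
```

```text
t 5.9 tcp [0.569  0.125  0.0442] psi -165.08 z [ 0. -0. -1.] F [-0.2 -0.1 -0.3] gap 0.03 j6 -0.18
```

View pics/w2.png

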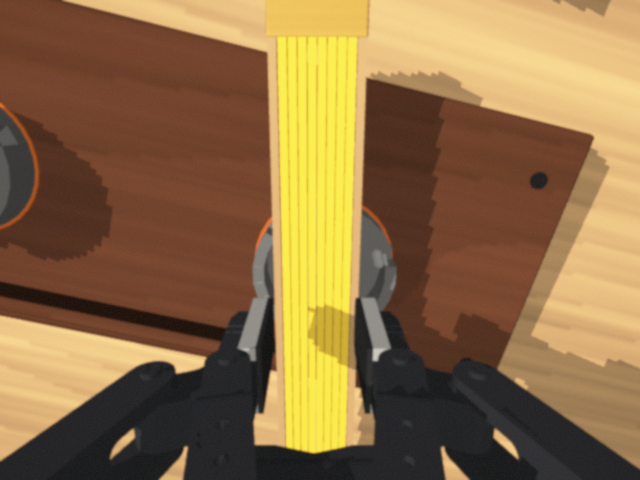

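View pics/s2.png

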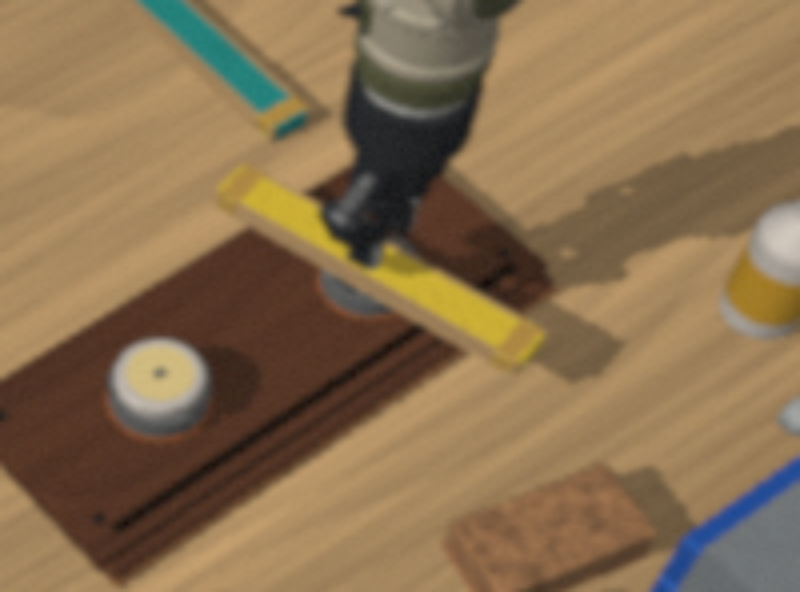

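The fingers straddle the rule at about (265,330) and (370,330). The 30 mm reading equals the command, though, so I'll command a tighter opening to confirm there is a grip.

```bash
python3 -m inch '[[0,0,0,0,0,0,2],[0,0,0,0,0,0,1],[0,0,0,0,0,0,0.5]]' 40
python3 -m inch '[[0,0,-0.5,0,0,0,0.5],[0,0,-1,0,0,0,0.5],[0,0,-1,0,0,0,0.5]]'
python3 - <<'E'
from h import *
st(); s=get_state(); p=vision.read_camera('scene'); cv2.imwrite('pics/s3.png',cv2.resize(p['pixels'][140:300,300:500,::-1],None,fx=4,fy=3.7))
E
```

```text
clock: 6.3
tcp_pos: [0.5689, 0.1249, 0.0439]
orientation: [-0.0, -0.13, 0.992, -0.0]
wrist_force: [0.3, -0.6, 0.5]
finger_gap: 0.0052
clock: 6.6
tcp_pos: [0.569, 0.1249, 0.0699]
orientation: [0.0, -0.13, 0.992, -0.0]
wrist_force: [-0.4, 0.4, -0.3]
finger_gap: 0.005
t 6.6 tcp [0.569  0.1249 0.0699] psi -165.09 z [ 0. -0. -1.] F [-0.4  0.4 -0.3] gap 0.005 j6 -0.18
```

View pics/s3.png

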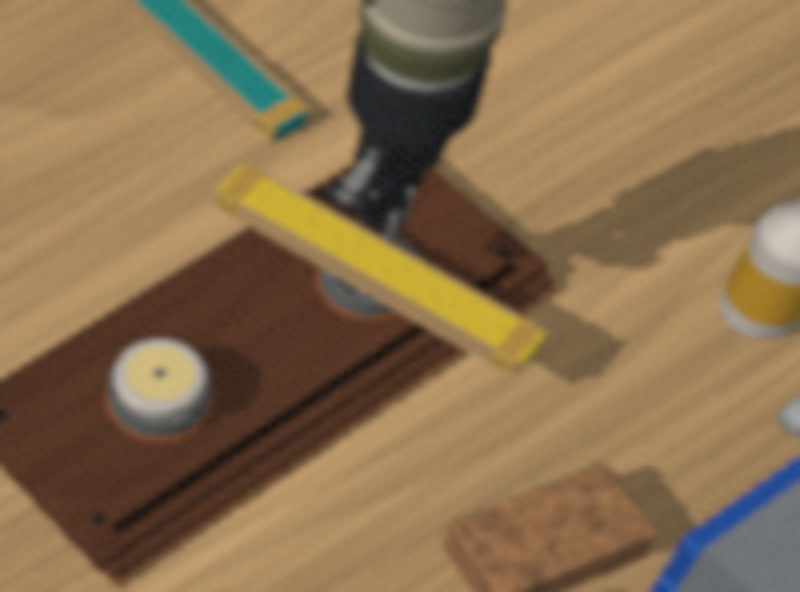

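The fingers closed above the rule and lifted nothing. The rule hasn't moved. I'll measure where the fingertips really are relative to the TCP using wrist depth.

```bash
python3 -m inch '[[0,0,0,0,0,0,3.7],[0,0,0,0,0,0,3.7],[0,0,0,0,0,0,3.7]]'
python3 - <<'E'
from h import *
st(); s=get_state(); p=vision.read_camera('wrist'); save(p,'w3.png'); C=np.array(p['tool_from_camera']); T=Tof(p,s)
P=cloud(p,C,np.ones((480,640),bool)); W=cloud(p,T,np.ones((480,640),bool))
print('cam in tool',C.round(3))
m=(P[:,2]<.012)&(abs(P[:,0])<.03)&(abs(P[:,1])<.06)
Q=P[m]; print(len(Q), Q[:,2].max(), np.percentile(Q[:,2],[50,90,99]))
for k in (-1,1):
    q=Q[(Q[:,1]*k>0)]; print(k,len(q),'y inner',np.abs(q[:,1]).min(),'zmax',q[:,2].max(), 'tip pts',q[q[:,2]>q[:,2].max()-.003].mean(0), 'x',q[:,0].min(),q[:,0].max())
r=[q for q in silhouettes(p,'rule')]
for q in r:
    A=cloud(p,T,q['mask']); 
    if len(A): print('rule',q['confidence'],len(A),np.median(A,0), cv2.minAreaRect((A[:,:2]*1000).astype(np.float32)))
E
```

```text
clock: 6.95
tcp_pos: [0.5686, 0.1249, 0.0687]
orientation: [-0.0, -0.13, 0.992, -0.0]
wrist_force: [-0.0, 0.0, -0.4]
finger_gap: 0.0371
t 6.95 tcp [0.5686 0.1249 0.0687] psi -165.09 z [-0.001 -0.    -1.   ] F [-0.   0.  -0.4] gap 0.0371 j6 -0.18
cam in tool [[ 0.     0.955  0.295  0.076]
 [ 1.    -0.     0.     0.   ]
 [ 0.     0.295 -0.955 -0.173]
 [ 0.     0.     0.     1.   ]]
59951 0.011999784988745266 [-0.09168936 -0.04302729  0.01187693]
-1 29737 y inner 0.000127365123847422 zmax 0.011999784988745266 tip pts [ 0.00124297 -0.00824551  0.01143159] x -0.02998621382873834 0.029824921658892112
1 30214 y inner 3.585069600993334e-05 zmax 0.011999578095462982 tip pts [0.00136454 0.00920682 0.01143409] x -0.02999245997990932 0.029998260077513578
rule 0.63 34464 [0.53492487 0.11782914 0.05686593] ((571.39697265625, 123.90457916259766), (263.21600341796875, 46.37458038330078), 13.257953643798828)
rule 0.49 44 [0.416492   0.20077869 0.00396939] ((416.4304504394531, 200.28797912597656), (0.996073842048645, 5.508826732635498), 0.289738267660141)
```

View pics/w3.png

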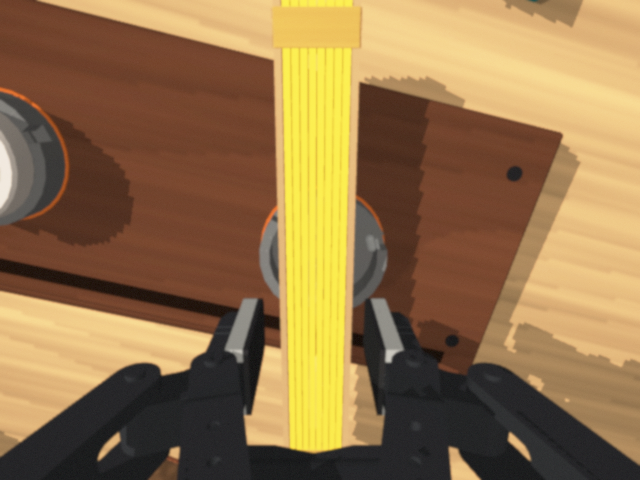

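Run:
```python
from h import *
p=vision.read_camera('wrist'); C=np.array(p['tool_from_camera'])
P=cloud(p,C,np.ones((480,640),bool))
v,u=np.nonzero(p['depth']>0)
for (a,b) in [(255,302),(245,330),(258,330),(250,360),(232,350),(370,302),(375,320)]:
    i=np.nonzero((u==a)&(v==b))[0]; print((a,b),P[i].round(4))
m=(abs(P[:,1])>.016)&(abs(P[:,1])<.05)&(P[:,2]<.009)&(P[:,2]>-.06)
Q=P[m]
for z in np.arange(-.05,.01,.004):
    q=Q[(Q[:,2]>=z)&(Q[:,2]<z+.004)]
    if len(q):print(round(z,3),len(q),'y',np.percentile(q[:,1],[1,99]).round(4),'absmin',abs(q[:,1]).min().round(4),'x',q[:,0].min().round(3),q[:,0].max().round(3))
```

```text
(255, 302) [[ 0.0122 -0.0202 -0.0393]]
(245, 330) [[ 0.0115 -0.0208 -0.0575]]
(258, 330) [[ 0.0054 -0.0185 -0.0467]]
(250, 360) [[ 0.0055 -0.0186 -0.0643]]
(232, 350) [[ 0.0115 -0.0227 -0.0687]]
(370, 302) [[ 0.0116  0.0198 -0.0381]]
(375, 320) [[ 0.0117  0.0197 -0.0513]]
-0.05 623 y [-0.0316  0.0317] absmin 0.0183 x -0.01 0.013
-0.046 586 y [-0.0317  0.0316] absmin 0.0182 x -0.01 0.012
-0.042 496 y [-0.0307  0.0307] absmin 0.0182 x -0.01 0.012
-0.038 295 y [-0.0291  0.0288] absmin 0.0182 x -0.011 0.012
-0.034 87 y [-0.0186  0.0187] absmin 0.0183 x -0.01 0.01
-0.03 1 y [0.0188 0.0188] absmin 0.0188 x -0.003 -0.003
```

Run:
```python
from h import *
st()
for c in ['scene','top']:
    p=vision.read_camera(c); T=Tof(p,None); P=cloud(p,T,np.ones((480,640),bool))
    m=(np.hypot(P[:,0]-.569,P[:,1]-.125)<.045)&(P[:,2]>.06)&(P[:,2]<.3); Q=P[m]
    print(c,len(Q),np.sort(Q[:,2])[:12].round(3))
    for z in np.arange(.06,.13,.005):
        q=Q[(Q[:,2]>=z)&(Q[:,2]<z+.005)]
        if len(q): print(z.round(3),len(q),q.mean(0).round(3))
    if c=='scene': cv2.imwrite('pics/s4.png',cv2.resize(p['pixels'][160:240,340:440,::-1],None,fx=7,fy=7,interpolation=cv2.INTER_CUBIC))
```

```text
t 7.1 tcp [0.5686 0.1249 0.0686] psi -165.09 z [-0.001 -0.    -1.   ] F [-0.2 -0.3  0.6] gap 0.0368 j6 -0.18
scene 1100 [0.06  0.06  0.06  0.061 0.061 0.061 0.061 0.099 0.1   0.1   0.102 0.103]
0.06 7 [0.579 0.127 0.061]
0.095 3 [0.569 0.13  0.1  ]
0.1 6 [0.568 0.139 0.103]
0.105 12 [0.572 0.125 0.108]
0.11 16 [0.577 0.107 0.112]
0.115 13 [0.575 0.12  0.117]
0.12 13 [0.575 0.119 0.122]
0.125 13 [0.575 0.128 0.127]
0.13 9 [0.572 0.137 0.133]
top 231 [0.06  0.06  0.06  0.06  0.06  0.06  0.06  0.061 0.061 0.061 0.061 0.062]
0.06 19 [0.544 0.118 0.061]
0.1 1 [0.568 0.098 0.101]
0.105 3 [0.566 0.1   0.109]
0.11 1 [0.566 0.099 0.113]
0.115 1 [0.571 0.094 0.116]
0.12 1 [0.564 0.101 0.121]
0.125 1 [0.563 0.103 0.127]
0.13 2 [0.568 0.096 0.131]
```

View pics/s4.png

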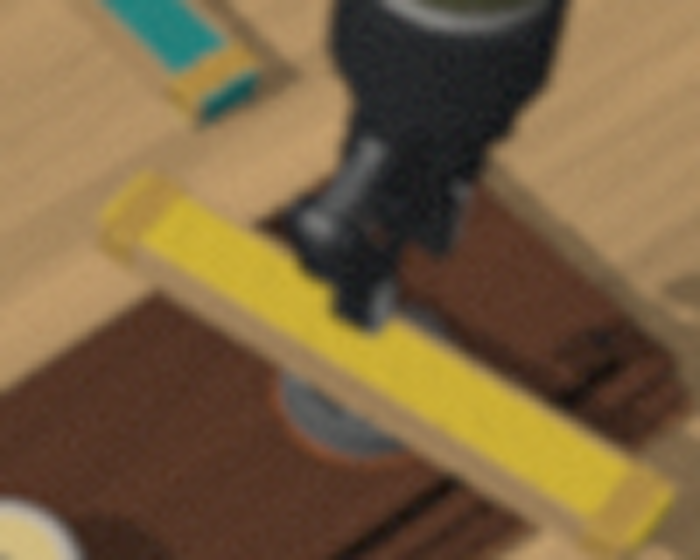

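All the cameras agree that the physical fingertips end about 32 mm behind the reported TCP: tips at z≈0.100 while the TCP reads 0.069. I'll allow for that by descending in steps and watching the force.

```bash
python3 -m inch '[[0,0,0,0,0,0,5.5],[0,0,0,0,0,0,5.5],[0,0.1,2,0,0,0,5.5],[0,0,1.5,0,0,0,5.5],[0,0,0,0,0,0,5.5]]'
python3 -m inch '[[0,0,1,0,0,0,5.5],[0,0,0.5,0,0,0,5.5],[0,0,0.4,0,0,0,5.5],[0,0,0,0,0,0,5.5]]'
python3 - <<'E'
from h import *
st(); p=vision.read_camera('wrist'); C=np.array(p['tool_from_camera']);s=get_state()
P=cloud(p,C,np.ones((480,640),bool)); m=(abs(P[:,1])>.024)&(abs(P[:,1])<.031)&(abs(P[:,0])<.009)&(P[:,2]>-.06)&(P[:,2]<-.01);print('tip',np.percentile(P[m][:,2],[50,99,100]))
P=cloud(p,Tof(p,s),np.ones((480,640),bool));m=(np.hypot(P[:,0]-.535,P[:,1]-.118)<.01);print('rule top',np.median(P[m],0)); save(p,'w5.png')
E
```

```text
clock: 7.7
tcp_pos: [0.5667, 0.1257, 0.0319]
orientation: [-0.002, -0.13, 0.992, 0.0]
wrist_force: [-0.8, -0.7, -0.4]
finger_gap: 0.0549
clock: 8.1
tcp_pos: [0.5684, 0.1258, 0.0146]
orientation: [-0.0, -0.13, 0.992, -0.0]
wrist_force: [-0.4, -1.1, -0.4]
finger_gap: 0.0548
t 8.1 tcp [0.5684 0.1258 0.0146] psi -165.09 z [-0.001 -0.    -1.   ] F [-0.4 -1.1 -0.4] gap 0.0548 j6 -0.18
tip [-0.03792338 -0.01048449 -0.01010814]
rule top [0.53477576 0.11791143 0.05713282]
```

View pics/w5.png

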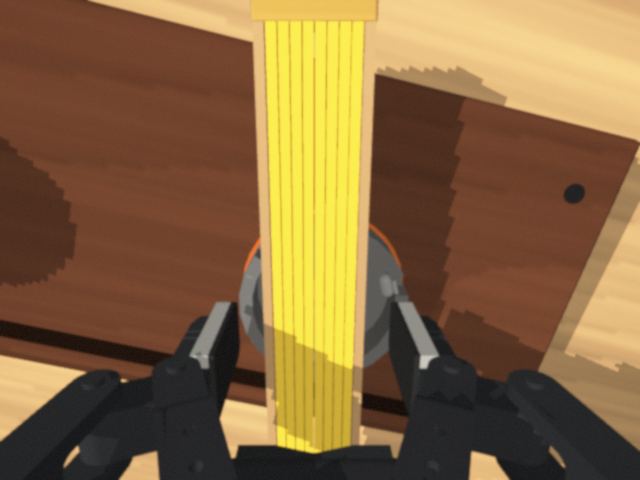

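```bash
python3 -m inch '[[0,0,0.4,0,0,0,5.5],[0,0,0,0,0,0,5.5],[0,0,0,0,0,0,3],[0,0,0,0,0,0,2.5],[0,0,0,0,0,0,2.5]]' 50
python3 -m inch '[[0,0,0,0,0,0,2.5],[0,0,0,0,0,0,2.5],[0,0,0,0,0,0,2.5]]'
```

```text
clock: 8.65
tcp_pos: [0.569, 0.1259, 0.0113]
orientation: [0.0, -0.13, 0.992, -0.0]
wrist_force: [-0.1, -0.7, 1.8]
finger_gap: 0.0341
clock: 8.95
tcp_pos: [0.569, 0.1259, 0.0113]
orientation: [0.0, -0.13, 0.992, -0.0]
wrist_force: [-0.2, 0.2, 3.3]
finger_gap: 0.0334
```

The fingers stopped at 33–34 mm, so it's gripped. Lift and check.

```bash
python3 -m inch '[[0,0,-0.4,0,0,0,2.5],[0,0,-1,0,0,0,2.5],[0,0,-2,0,0,0,2.5],[0,0,-2,0,0,0,2.5],[0,0,0,0,0,0,2.5]]'
python3 - <<'E'
from h import *
st(); s=get_state(); p=vision.read_camera('wrist'); save(p,'w6.png');T=Tof(p,s)
M=np.ones((480,640),bool);P=cloud(p,T,M);h=cv2.cvtColor(p['pixels'],cv2.COLOR_RGB2HSV)
A=cloud(p,T,(h[...,0]>20)&(h[...,0]<32)&(h[...,1]>170));A=A[A[:,2]>.07];c=A.mean(0);print('yellow',len(A),c,np.linalg.svd(A-c,full_matrices=False)[2])
plan([.50,.42,s['tcp_pos'][2]+.01],None,10,dec=1)
E
```

```text
clock: 9.45
tcp_pos: [0.5709, 0.1261, 0.0681]
orientation: [0.003, -0.13, 0.992, -0.0]
wrist_force: [0.4, -0.1, -0.9]
finger_gap: 0.0339
t 9.45 tcp [0.5709 0.1261 0.0681] psi -165.09 z [ 0.005  0.    -1.   ] F [ 0.4 -0.1 -0.9] gap 0.0339 j6 -0.18
yellow 36512 [0.53323861 0.11624371 0.11310739] [[ 0.96649774  0.25663518  0.00452843]
 [ 0.25662338 -0.96650674  0.00302708]
 [-0.00515362  0.00176356  0.99998516]]
[[-0.1, 3.0, -0.1, 0.0, 0.0, -0.0], [-0.1, 3.0, -0.1, 0.0, 0.0, -0.0], [-0.1, 3.0, -0.1, 0.0, 0.0, -0.0], [-0.1, 3.0, -0.1, 0.0, 0.0, -0.0], [-0.1, 3.0, -0.1, 0.0, 0.0, -0.0]]
[[-0.1, 3.0, -0.1, 0.0, 0.0, -0.0], [-0.1, 3.0, -0.1, 0.0, 0.0, -0.0], [-0.1, 3.0, -0.1, 0.0, 0.0, -0.0], [-0.1, 3.0, -0.1, 0.0, 0.0, -0.0], [-0.1, 3.0, -0.1, 0.0, 0.0, -0.0]]
```

View pics/w6.png

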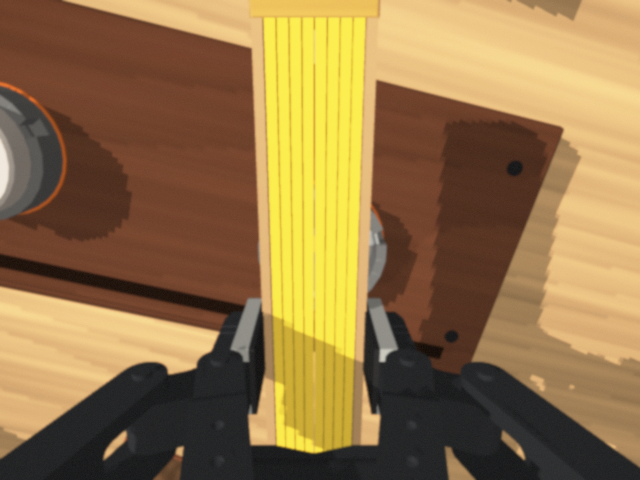

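It's held level (normal 0.005 rad off vertical), with the underside at TCP z + 0.029. I'll carry it to (0.50, 0.42).

```bash
python3 -m inch '[[-0.1,2,-0.2,0,0,0,2.5],[-0.1,3,-0.2,0,0,0,2.5],[-0.1,3.2,-0.1,0,0,0,2.5],[-0.1,3.2,0,0,0,0,2.5],[-0.1,3.2,0,0,0,0,2.5]]'
python3 -m inch '[[-0.1,3.2,0,0,0,0,2.5],[-0.1,3.2,0,0,0,0,2.5],[-0.1,3.2,0,0,0,0,2.5],[-0.1,3.2,0,0,0,0,2.5],[-0.1,2,0,0,0,0,2.5]]'
python3 -m inch '[[0,0,2,0,0,0,2.5],[0,0,2.5,0,0,0,2.5],[0,0,2.5,0,0,0,2.5],[0,0,1.5,0,0,0,2.5],[0,0,0,0,0,0,2.5]]'
python3 -c "
from h import *
st()"
```

```text
clock: 10.0
tcp_pos: [0.5347, 0.269, 0.0686]
orientation: [-0.001, -0.13, 0.992, -0.0]
wrist_force: [0.4, 0.5, -1.7]
finger_gap: 0.0338
clock: 10.5
tcp_pos: [0.5011, 0.4142, 0.0684]
orientation: [-0.001, -0.131, 0.991, -0.0]
wrist_force: [-0.4, -1.0, -1.4]
finger_gap: 0.034
clock: 11.0
tcp_pos: [0.5001, 0.4105, -0.0188]
orientation: [-0.003, -0.13, 0.992, -0.002]
wrist_force: [-0.4, -1.0, -1.1]
finger_gap: 0.034
t 11.0 tcp [ 0.5001  0.4105 -0.0188] psi -165.11 z [-0.006 -0.004 -1.   ] F [-0.4 -1.  -1.1] gap 0.034 j6 0.3
```

Still about 10 mm up. The last part goes down slowly, watching the force.

```bash
python3 -m inch '[[0,0,0.3,0,0,0,2.5],[0,0,0.3,0,0,0,2.5],[0,0,0.1,0,0,0,2.5],[0,0,0,0,0,0,2.5]]'
python3 -m inch '[[0,0,0.1,0,0,0,2.5],[0,0,0,0,0,0,2.5]]'
```

```text
clock: 11.4
tcp_pos: [0.5031, 0.4127, -0.0214]
orientation: [0.0, -0.13, 0.992, 0.0]
wrist_force: [-0.5, 1.1, -1.3]
finger_gap: 0.0337
clock: 11.6
tcp_pos: [0.5028, 0.4127, -0.0227]
orientation: [0.0, -0.13, 0.992, 0.0]
wrist_force: [-0.3, 0.6, -1.1]
finger_gap: 0.034
```

```bash
python3 -m inch '[[0,0,0.2,0,0,0,2.5],[0,0,0.2,0,0,0,2.5],[0,0,0,0,0,0,2.5]]'
python3 -m inch '[[0,0,0.1,0,0,0,2.5],[0,0,0.1,0,0,0,2.5],[0,0,0,0,0,0,2.5]]'
```

```text
clock: 11.9
tcp_pos: [0.5023, 0.4123, -0.0275]
orientation: [-0.0, -0.13, 0.992, -0.0]
wrist_force: [-0.7, -0.4, -0.0]
finger_gap: 0.0339
clock: 12.2
tcp_pos: [0.5027, 0.4126, -0.0286]
orientation: [0.0, -0.13, 0.992, -0.0]
wrist_force: [-1.5, -0.6, 3.3]
finger_gap: 0.034
```

The rule is touching the bench, with about 4 N of contact. Release and rise.

```bash
python3 -m inch '[[0,0,0,0,0,0,4],[0,0,0,0,0,0,5],[0,0,0,0,0,0,5.5],[0,0,-0.5,0,0,0,5.5],[0,0,-2,0,0,0,5.5]]'
python3 -m inch '[[0,0,-4,0,0,0,8.5],[0,0,-4,0,0,0,8.5],[0,0,-4,0,0,0,8.5],[0,0,-2,0,0,0,8.5],[0,0,0,0,0,0,8.5]]'
python3 - <<'E'
from h import *
st(); s=get_state(); p=vision.read_camera('wrist'); save(p,'w7.png');T=Tof(p,s)
h=cv2.cvtColor(p['pixels'],cv2.COLOR_RGB2HSV)
A=cloud(p,T,(h[...,0]>20)&(h[...,0]<32)&(h[...,1]>190));A=A[(A[:,2]>.01)&(A[:,2]<.03)];c=A.mean(0);print('yellow',len(A),c,np.linalg.svd(A-c,full_matrices=False)[2][2])
p=vision.read_camera('top');save(p,'top7.png'); T=Tof(p,s)
m=[]
for n in ['mount_rim','mount']:
    for r in tip_of(p,n): print(n,r['confidence'],r['location'],onz(p,T,r['location'],.04 if n=='mount_rim' else .022).round(4))
E
```

```text
clock: 12.7
tcp_pos: [0.5009, 0.4114, -0.0059]
orientation: [-0.002, -0.13, 0.992, -0.001]
wrist_force: [-0.8, -0.8, 0.3]
finger_gap: 0.0551
clock: 13.2
tcp_pos: [0.5049, 0.4141, 0.1409]
orientation: [0.004, -0.13, 0.992, 0.002]
wrist_force: [0.6, -0.2, 0.1]
finger_gap: 0.0852
t 13.2 tcp [0.5049 0.4141 0.1409] psi -165.08 z [ 0.007  0.004 -1.   ] F [ 0.6 -0.2  0.1] gap 0.0852 j6 0.3
yellow 266 [0.53882049 0.41679208 0.01652937] [-0.01545073  0.02999052  0.99943076]
mount_rim 0.83 [255.3, 229.1] [0.5644 0.1215 0.04  ]
mount 0.65 [252.5, 230.5] [0.5634 0.1318 0.022 ]
```

View pics/top7.png

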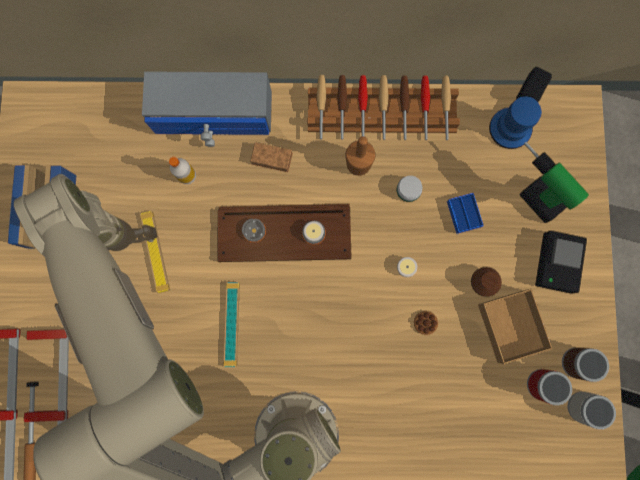

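View pics/w7.png

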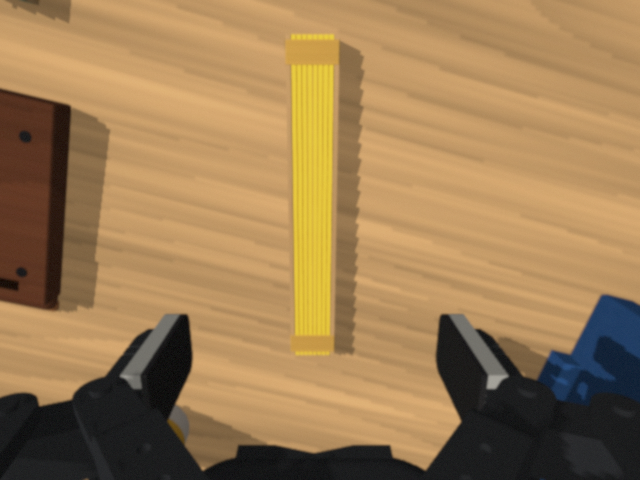

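The rule lies flat on the bench and is let go (wrist image, 315,200). In the top view the mount is clear at (253,230). Next, a look at the mount from above on the way over.

```bash
python3 -c "
from h import *
plan([.56,.128,.2],None,8,dec=1)"
```

```text
[[0.2, -3.6, -0.8, 0.0, 0.0, -0.0], [0.2, -3.6, -0.8, 0.0, 0.0, -0.0], [0.2, -3.6, -0.8, 0.0, 0.0, -0.0], [0.2, -3.6, -0.8, 0.0, 0.0, -0.0], [0.2, -3.6, -0.8, 0.0, 0.0, -0.0]]
[[0.2, -3.6, -0.8, 0.0, 0.0, -0.0], [0.2, -3.6, -0.8, 0.0, 0.0, -0.0], [0.2, -3.6, -0.8, 0.0, 0.0, -0.0]]
```

```bash
python3 -m inch '[[0.3,-3.6,-0.8,0,0,0,8.5],[0.3,-3.6,-0.8,0,0,0,8.5],[0.3,-3.6,-0.8,0,0,0,8.5],[0.3,-3.6,-0.8,0,0,0,8.5],[0.3,-3.6,-0.8,0,0,0,8.5]]'
python3 -m inch '[[0.3,-3.6,-0.8,0,0,0,8.5],[0.2,-3.6,-0.8,0,0,0,8.5],[0.2,-3.6,-0.8,0,0,0,8.5],[0,0,0,0,0,0,8.5],[0,0,0,0,0,0,8.5]]'
python3 - <<'E'
from h import *
st(); s=get_state(); p=vision.read_camera('wrist'); save(p,'w8.png');T=Tof(p,s)
for n in ['mount_rim','mount','fitted_light','light_face']:
    for r in tip_of(p,n): print(n,r['confidence'],r['location'],onz(p,T,r['location'],.04 if n=='mount_rim' else .022).round(4))
for r in silhouettes(p,'mount'):
    P=cloud(p,T,r['mask']); A=P[(P[:,2]>.037)&(P[:,2]<.046)]; print('sil',r['confidence'],r['location'],len(P),len(A),cv2.minEnclosingCircle((A[:,:2]*1000).astype(np.float32)) if len(A) else '')
P=cloud(p,T,np.ones((480,640),bool))
A=P[(P[:,2]>.0375)&(P[:,2]<.045)&(np.hypot(P[:,0]-.56,P[:,1]-.125)<.045)]
f=cv2.minEnclosingCircle((A[:,:2]*1000).astype(np.float32));print('rim',len(A),f)
# LSQ two-ring fit
from scipy.optimize import least_squares
g=lambda x:np.abs(np.hypot(A[:,0]-x[0],A[:,1]-x[1])-.0295)
print(least_squares(g,[.56,.125],loss='soft_l1',f_scale=.003).x, np.percentile(A[:,2],[5,50,95]))
E
```

```text
clock: 13.9
tcp_pos: [0.5335, 0.2331, 0.1743]
orientation: [-0.002, -0.13, 0.992, -0.0]
wrist_force: [-0.4, 0.4, 0.8]
finger_gap: 0.0847
clock: 14.4
tcp_pos: [0.555, 0.1278, 0.1986]
orientation: [-0.001, -0.129, 0.992, 0.0]
wrist_force: [-0.4, 0.7, -0.7]
finger_gap: 0.085
t 14.4 tcp [0.555  0.1278 0.1986] psi -165.21 z [-0.002  0.    -1.   ] F [-0.4  0.7 -0.7] gap 0.085 j6 -0.17
mount_rim 0.82 [309.4, 215.3] [0.5614 0.1261 0.04  ]
mount 0.89 [312.2, 211.3] [0.5617 0.1284 0.022 ]
fitted_light 0.74 [109.5, 154.3] [ 0.5579 -0.0432  0.022 ]
sil 0.87 [310.9, 216.6] 5096 1553 ((563.0309448242188, 128.13734436035156), 32.24053192138672)
rim 1555 ((563.1575927734375, 128.1584930419922), 32.368778228759766)
[0.56285652 0.12794157] [0.03812902 0.04078261 0.04204821]
```

View pics/w8.png

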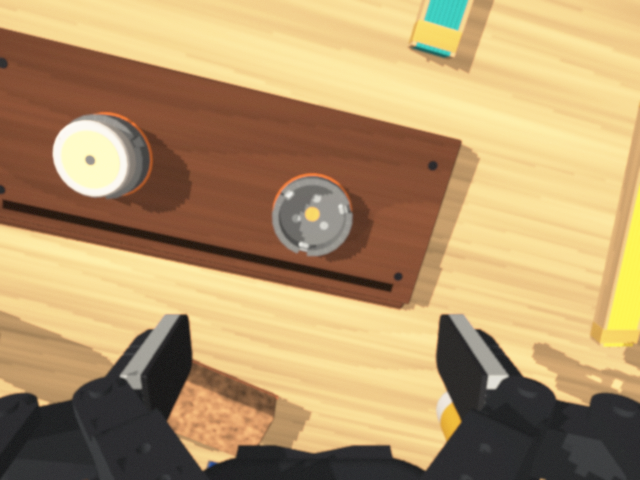

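The wrist view shows the empty mount at (312,215) with its three tongues visible. The rim fit gives (0.563, 0.128). On to the light.

```bash
python3 -c "
from h import *
plan([.464,-.305,.17],None,12,dec=1)"
```

```text
[[1.7, -3.3, 0.2, 0.0, 0.0, -0.0], [1.7, -3.3, 0.2, 0.0, 0.0, -0.0], [1.7, -3.3, 0.2, 0.0, 0.0, -0.0], [1.7, -3.3, 0.2, 0.0, 0.0, -0.0], [1.7, -3.3, 0.2, 0.0, 0.0, -0.0]]
[[1.7, -3.3, 0.2, 0.0, 0.0, -0.0], [1.7, -3.3, 0.2, 0.0, 0.0, -0.0], [1.7, -3.3, 0.2, 0.0, 0.0, -0.0], [1.7, -3.3, 0.2, 0.0, 0.0, -0.0], [1.7, -3.3, 0.2, 0.0, 0.0, -0.0]]
[[1.7, -3.3, 0.2, 0.0, 0.0, -0.0], [1.7, -3.3, 0.2, 0.0, 0.0, -0.0]]
```

```bash
python3 -m inch '[[1.7,-3.3,0.2,0,0,0,8.5],[1.7,-3.3,0.2,0,0,0,8.5],[1.7,-3.3,0.2,0,0,0,8.5],[1.7,-3.3,0.2,0,0,0,8.5],[1.7,-3.3,0.2,0,0,0,8.5]]'
python3 -m inch '[[1.7,-3.3,0.2,0,0,0,8.5],[1.7,-3.3,0.2,0,0,0,8.5],[1.7,-3.3,0.2,0,0,0,8.5],[1.7,-3.3,0.2,0,0,0,8.5],[1.7,-3.3,0.2,0,0,0,8.5]]'
python3 -m inch '[[1.7,-3.3,0.2,0,0,0,8.5],[1.4,-3.3,0.2,0,0,0,8.5],[0,0,0,0,0,0,8.5],[0,0,0,0,0,0,8.5],[0,0,0,0,0,0,8.5]]'
cat > lt.py <<'E'
from h import *
import sys
from scipy.optimize import least_squares
st(); s=get_state(); p=vision.read_camera('wrist'); save(p,sys.argv[1]);T=Tof(p,s)
for n,z in [('light_face',.03),('light',0)]:
    for r in tip_of(p,n): print(n,r['confidence'],r['location'],onz(p,T,r['location'],z).round(4))
for r in silhouettes(p,'light')[:1]:
    P=cloud(p,T,r['mask']); zt=np.percentile(P[:,2],80); A=P[abs(P[:,2]-zt)<.004]; c=cv2.minEnclosingCircle((A[:,:2]*1000).astype(np.float32))
    print('sil',r['confidence'],r['location'],len(P),len(A),'top z',np.median(A[:,2]),'circle',np.round(c[0],1),round(c[1],1),'mean',A.mean(0))
    t=mat(s).T@(np.array([c[0][0]/1000,c[0][1]/1000,np.median(A[:,2])])-s['tcp_pos']); print('circle ctr in tool (cm)',(t*100).round(2))
E
python3 lt.py w9.png
```

```text
clock: 15.2
tcp_pos: [0.5154, -0.0532, 0.1899]
orientation: [0.0, -0.131, 0.991, -0.0]
wrist_force: [0.1, 0.7, 0.6]
finger_gap: 0.0846
clock: 15.7
tcp_pos: [0.476, -0.2348, 0.18]
orientation: [0.0, -0.13, 0.991, -0.0]
wrist_force: [0.0, -0.2, -0.5]
finger_gap: 0.0849
clock: 16.2
tcp_pos: [0.4633, -0.3045, 0.1759]
orientation: [-0.0, -0.13, 0.991, 0.0]
wrist_force: [0.3, 0.3, -1.2]
finger_gap: 0.0848
t 16.2 tcp [ 0.4633 -0.3045  0.1759] psi -165.01 z [-0.     0.001 -1.   ] F [ 0.3  0.3 -1.2] gap 0.0848 j6 -0.99
light_face 0.65 [312.0, 207.8] [ 0.4607 -0.3064  0.03  ]
light 0.63 [315.1, 204.9] [ 0.4643 -0.3029  0.    ]
sil 0.84 [315.2, 208.1] 4114 3993 top z 0.031218070482523452 circle [ 462.5 -306.5] 28.1 mean [ 0.46144966 -0.30670132  0.03119793]
circle ctr in tool (cm) [ 0.13 -0.18 14.47]
```

View pics/w9.png

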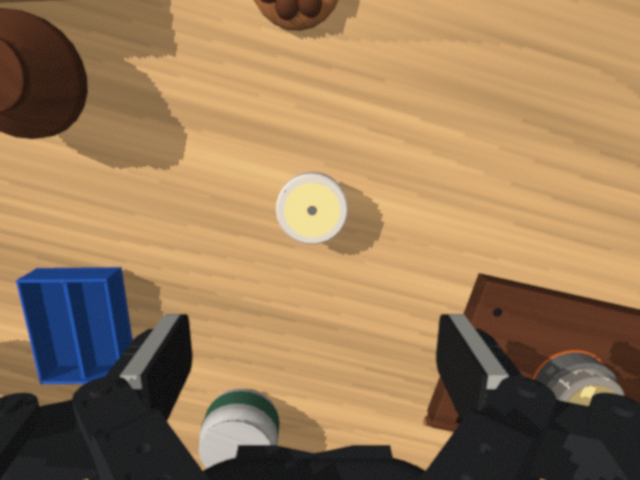

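The loose light shows at (312,208), with the drum circle at (0.4625, −0.3065). I'll centre on it, descend partway and measure the tip height at a 64 mm opening.

```bash
python3 -m inch '[[0.1,-0.2,3,0,0,0,6.4],[0,0,4,0,0,0,6.4],[0,0,4,0,0,0,6.4],[0,0,2,0,0,0,6.4],[0,0,0,0,0,0,6.4]]'
python3 -m inch '[[0,0,0,0,0,0,6.4],[0,0,0,0,0,0,6.4]]'
python3 lt.py w10.png
python3 - <<'E'
from h import *
p=vision.read_camera('wrist'); C=np.array(p['tool_from_camera']);P=cloud(p,C,np.ones((480,640),bool))
m=(abs(P[:,1])>.02)&(abs(P[:,1])<.055)&(abs(P[:,0])<.02)&(P[:,2]<-.015)&(P[:,2]>-.06);Q=P[m]
for z in np.arange(-.05,-.015,.003):
    q=Q[(Q[:,2]>=z)&(Q[:,2]<z+.003)]
    if len(q): print(round(z,3),len(q),[ (q[q[:,1]*k>0][:,1].min().round(4),q[q[:,1]*k>0][:,1].max().round(4)) for k in (-1,1) if (q[:,1]*k>0).any()])
E
```

```text
clock: 16.9
tcp_pos: [0.4607, -0.3053, 0.0429]
orientation: [-0.002, -0.13, 0.991, 0.002]
wrist_force: [-0.8, 0.6, -0.5]
finger_gap: 0.0639
clock: 17.1
tcp_pos: [0.464, -0.3088, 0.0479]
orientation: [0.001, -0.13, 0.992, -0.001]
wrist_force: [0.7, 0.1, -0.5]
finger_gap: 0.0643
t 17.1 tcp [ 0.464  -0.3088  0.0479] psi -165.06 z [ 0.002 -0.002 -1.   ] F [ 0.7  0.1 -0.5] gap 0.0643 j6 -0.99
light_face 0.84 [320.8, 269.1] [ 0.4611 -0.306   0.03  ]
light 0.67 [323.9, 253.7] [ 0.4631 -0.3033  0.    ]
-0.05 555 [(np.float64(-0.0455), np.float64(-0.0316)), (np.float64(0.0318), np.float64(0.0458))]
-0.047 518 [(np.float64(-0.0452), np.float64(-0.0316)), (np.float64(0.0317), np.float64(0.0454))]
-0.044 423 [(np.float64(-0.0442), np.float64(-0.0316)), (np.float64(0.0318), np.float64(0.0438))]
-0.041 252 [(np.float64(-0.0385), np.float64(-0.0317)), (np.float64(0.0317), np.float64(0.0384))]
-0.038 91 [(np.float64(-0.0322), np.float64(-0.0318)), (np.float64(0.0318), np.float64(0.0324))]
```

View pics/w10.png

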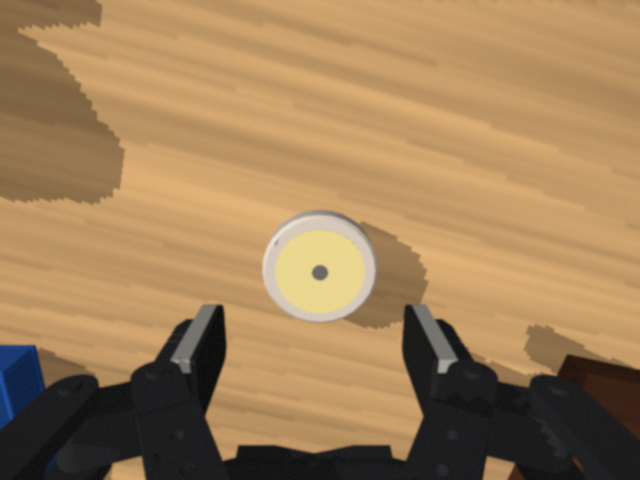

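```bash
python3 -m inch '[[0.1,0,2,0,0,0,6.4],[0,0,2,0,0,0,6.4],[0,0,1.2,0,0,0,6.4],[0,0,0.6,0,0,0,6.4],[0,0,0,0,0,0,6.4]]'
python3 -m inch '[[0,0,0.3,0,0,0,6.4],[0,0,0,0,0,0,6.4],[0,0,0,0,0,0,6.4]]'
python3 - <<'E'
from h import *
st(); p=vision.read_camera('wrist'); save(p,'w11.png')
C=np.array(p['tool_from_camera'])
for r in silhouettes(p,'light')[:1]:
    P=cloud(p,C,r['mask']); zt=np.median(P[:,2]); A=P[abs(P[:,2]-zt)<.004]; print('light face in tool z',zt,cv2.minEnclosingCircle((A[:,:2]*1000).astype(np.float32)))
E
```

```text
clock: 17.85
tcp_pos: [0.4613, -0.3079, -0.0126]
orientation: [-0.0, -0.13, 0.992, 0.0]
wrist_force: [-0.3, -0.3, -0.5]
finger_gap: 0.064
clock: 18.15
tcp_pos: [0.4621, -0.3086, -0.0144]
orientation: [0.0, -0.13, 0.992, -0.0]
wrist_force: [0.6, -0.3, -0.2]
finger_gap: 0.0638
t 18.15 tcp [ 0.4621 -0.3086 -0.0144] psi -165.09 z [ 0.001 -0.001 -1.   ] F [ 0.6 -0.3 -0.2] gap 0.0638 j6 -0.99
light face in tool z -0.04560889436841671 ((-0.814555287361145, 2.119401693344116), 28.39105796813965)
```

View pics/w11.png

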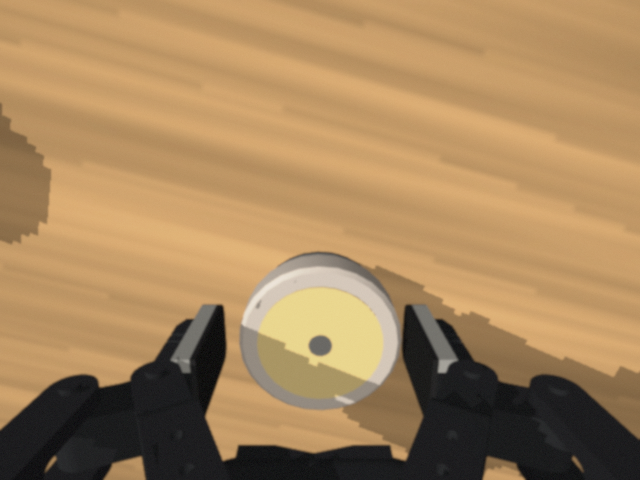

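The light sits between the pads, 2 mm toward +y. The pads overlap the drum by about 10 mm and stay clear of its lower edge. I'll centre and close.

```bash
python3 -m inch '[[-0.1,0.2,0,0,0,0,6.4],[0,0,0,0,0,0,6.2],[0,0,0,0,0,0,5.5],[0,0,0,0,0,0,5],[0,0,0,0,0,0,5]]' 80
python3 -m inch '[[0,0,0,0,0,0,4.5],[0,0,0,0,0,0,4.5],[0,0,0,0,0,0,4.5]]'
python3 -m inch '[[0,0,-1,0,0,0,4.5],[0,0,-2,0,0,0,4.5],[0,0,-4,0,0,0,4.5],[0,0,-4,0,0,0,4.5],[0,0,0,0,0,0,4.5]]'
python3 - <<'E'
from h import *
st(); s=get_state();p=vision.read_camera('wrist'); save(p,'w12.png')
C=np.array(p['tool_from_camera'])
for r in silhouettes(p,'light')[:1]:
    P=cloud(p,C,r['mask']); zt=np.median(P[:,2]); A=P[abs(P[:,2]-zt)<.004]; print('light face in tool z',zt,cv2.minEnclosingCircle((A[:,:2]*1000).astype(np.float32)))
    B=P[abs(P[:,2]-zt)<.003];c=B.mean(0);n=np.linalg.svd(B-c,full_matrices=False)[2][2];print('normal in tool',n.round(3))
for r in tip_of(p,'light_face')[:1]: print(r['location'])
plan([.563,.128,.12],None,12,dec=1)
E
```

```text
clock: 18.75
tcp_pos: [0.4624, -0.306, -0.0141]
orientation: [0.0, -0.13, 0.992, -0.0]
wrist_force: [-1.9, 2.5, 7.4]
finger_gap: 0.0531
clock: 19.05
tcp_pos: [0.4624, -0.306, -0.0141]
orientation: [0.0, -0.13, 0.992, -0.0]
wrist_force: [-2.3, 2.0, 7.7]
finger_gap: 0.053
clock: 19.55
tcp_pos: [0.4654, -0.3088, 0.1013]
orientation: [0.003, -0.13, 0.992, -0.004]
wrist_force: [1.1, -0.2, -0.7]
finger_gap: 0.0528
t 19.55 tcp [ 0.4654 -0.3088  0.1013] psi -165.08 z [ 0.008 -0.007 -1.   ] F [ 1.1 -0.2 -0.7] gap 0.0528 j6 -0.99
light face in tool z -0.04517267418042897 ((-0.20834366977214813, 0.46575912833213806), 28.591657638549805)
normal in tool [ 0.008 -0.    -1.   ]
[312.2, 333.9]
[[-1.7, 3.3, -0.2, 0.0, 0.0, -0.0], [-1.7, 3.3, -0.2, 0.0, 0.0, -0.0], [-1.7, 3.3, -0.2, 0.0, 0.0, -0.0], [-1.7, 3.3, -0.2, 0.0, 0.0, -0.0], [-1.7, 3.3, -0.2, 0.0, 0.0, -0.0]]
[[-1.7, 3.3, -0.2, 0.0, 0.0, -0.0], [-1.7, 3.3, -0.2, 0.0, 0.0, -0.0], [-1.7, 3.3, -0.2, 0.0, 0.0, -0.0], [-1.7, 3.3, -0.2, 0.0, 0.0, -0.0], [-1.7, 3.3, -0.2, 0.0, 0.0, -0.0]]
[[-1.7, 3.3, -0.2, 0.0, 0.0, -0.0], [-1.7, 3.3, -0.2, 0.0, 0.0, -0.0]]
```

View pics/w12.png

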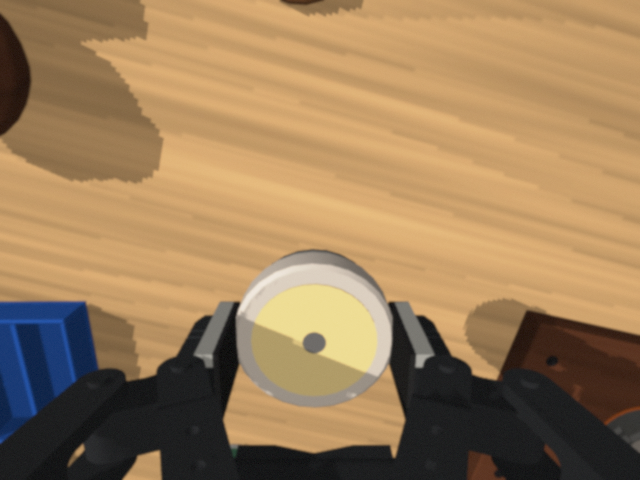

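The light is held level and centred in the pads. Carry it over the mount.

```bash
python3 -m inch '[[-1,2,-0.2,0,0,0,4.5],[-1.8,3.4,-0.2,0,0,0,4.5],[-1.8,3.4,0,0,0,0,4.5],[-1.8,3.4,0,0,0,0,4.5],[-1.8,3.4,0,0,0,0,4.5]]'
python3 -m inch '[[-1.8,3.4,0,0,0,0,4.5],[-1.8,3.4,0,0,0,0,4.5],[-1.8,3.4,0,0,0,0,4.5],[-1.8,3.4,0,0,0,0,4.5],[-1.8,3.4,0,0,0,0,4.5]]'
python3 -m inch '[[-1.8,3.4,0,0,0,0,4.5],[-1.7,3.2,0,0,0,0,4.5],[0,0,0,0,0,0,4.5],[0,0,0,0,0,0,4.5],[0,0,0,0,0,0,4.5]]'
python3 -m inch '[[0,0,0,0,0,0,4.5],[0,0,0,0,0,0,4.5]]'
python3 - <<'E'
from h import *
st(); s=get_state();p=vision.read_camera('wrist'); save(p,'w13.png')
plan([.563,.128,.12],None,1)
E
```

```text
clock: 20.2
tcp_pos: [0.4999, -0.1322, 0.097]
orientation: [-0.002, -0.13, 0.992, 0.001]
wrist_force: [1.1, -0.7, -1.7]
finger_gap: 0.0532
clock: 20.7
tcp_pos: [0.543, 0.0549, 0.0969]
orientation: [-0.002, -0.13, 0.992, 0.0]
wrist_force: [0.6, -0.5, -0.2]
finger_gap: 0.0523
clock: 21.2
tcp_pos: [0.5602, 0.1252, 0.0977]
orientation: [-0.001, -0.129, 0.992, -0.0]
wrist_force: [0.0, 0.4, -0.3]
finger_gap: 0.0527
clock: 21.4
tcp_pos: [0.5612, 0.1248, 0.0988]
orientation: [-0.0, -0.129, 0.992, -0.0]
wrist_force: [-0.6, 0.2, -0.9]
finger_gap: 0.0531
t 21.4 tcp [0.5612 0.1248 0.0988] psi -165.19 z [-0. -0. -1.] F [-0.6  0.2 -0.9] gap 0.0531 j6 -0.18
[[-0.24, 0.25, -2.1, 0.0, 0.0, -0.0]]
```

View pics/w13.png

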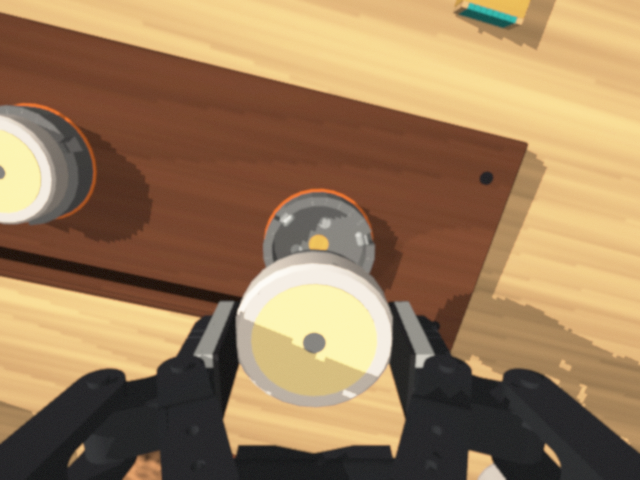

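The held light is at (314,342), and the mount's centre dot is visible at (318,243). I'll compare both in tool coordinates using the same camera.

```bash
cat > al.py <<'E'
from h import *
import sys
from scipy.optimize import least_squares
st(); s=get_state();p=vision.read_camera('wrist'); save(p,sys.argv[1]); C=np.array(p['tool_from_camera'])
h=cv2.cvtColor(p['pixels'],cv2.COLOR_RGB2HSV); z0=s['tcp_pos'][2]
roi=np.zeros((480,640),bool); roi[190:275,275:365]=1
m=roi&(h[...,1]>120)&(h[...,2]>150)&(h[...,0]>14)&(h[...,0]<30)
n,l,stt,ce=cv2.connectedComponentsWithStats(m.astype(np.uint8)); i=1+np.argmax(stt[1:,4]); print('dot',stt[i],ce[i],'floor dot in tool',(onz(p,C,ce[i],z0-.025)*1000).round(2))
P=cloud(p,C,np.ones((480,640),bool)); zr=z0-.040
A=P[(abs(P[:,2]-zr)<.0022)&(np.hypot(P[:,0],P[:,1])<.06)]
print('rim pts',len(A))
g=lambda x:np.hypot(A[:,0]-x[0],A[:,1]-x[1])-.0295
f=least_squares(g,[.0,.0],loss='soft_l1',f_scale=.002);print('rim centre tool mm',(f.x*1000).round(2), 'r rng',np.percentile(g(f.x)+.0295,[2,98]).round(4))
# light face dark dot
roi[:]=0; roi[325:360,298:330]=1; m=roi&(h[...,2]<140)
n,l,stt,ce=cv2.connectedComponentsWithStats(m.astype(np.uint8)); i=1+np.argmax(stt[1:,4]); print('ldot',stt[i],ce[i],(onz(p,C,ce[i],-.045)*1000).round(2))
# face circle by depth
F=P[(abs(P[:,2]+.045)<.0025)&(np.hypot(P[:,0],P[:,1])<.0275)]; print('face mean',len(F),(F.mean(0)*1000).round(2)); 
F=P[(abs(P[:,2]+.045)<.002)&(np.hypot(P[:,0],P[:,1])<.04)&(abs(P[:,1])<.027)]
for y in (-.015,-.01,-.005,0,.005,.01,.015):
    q=F[abs(F[:,1]-y)<.001]; print(y,(q[:,0].min()+q[:,0].max())/2*1000)
E
python3 al.py w14.png
```

```text
t 21.45 tcp [0.5613 0.125  0.099 ] psi -165.18 z [-0. -0. -1.] F [ 0.8  0.8 -0.4] gap 0.0532 j6 -0.18
dot [309 235  19  15 244] [318.15983607 242.44262295] floor dot in tool [-2.15  2.79 73.97]
rim pts 1815
rim centre tool mm [-2.51  2.47] r rng [0.0241 0.0321]
ldot [305 334  19  19 262] [313.65648855 342.8129771 ] [ -0.4    0.12 -45.  ]
face mean 17741 [ 1.980e+00  3.000e-02 -4.523e+01]
-0.015 0.296484344363572
-0.01 -0.08127236367765078
-0.005 -0.027529896591028946
0 -0.00017881974186118033
0.005 0.37127578702816566
0.01 0.2925030815991714
0.015 0.3006446583801031
```

Both estimates agree: shift −2.1 mm in tool x and +2.5 mm in tool y. I'll lower to about 5 mm above the rim and recheck.

```bash
python3 -m inch '[[-0.2,0.2,1,0,0,0,4.5],[0,0.05,2,0,0,0,4.5],[0,0,2,0,0,0,4.5],[0,0,1,0,0,0,4.5],[0,0,0.5,0,0,0,4.5]]'
python3 -m inch '[[0,0,0,0,0,0,4.5],[0,0,0,0,0,0,4.5],[0,0,0,0,0,0,4.5]]'
python3 al.py w15.png
```

```text
clock: 22.0
tcp_pos: [0.5617, 0.1288, 0.0325]
orientation: [-0.001, -0.13, 0.992, 0.0]
wrist_force: [-0.7, 0.1, -1.0]
finger_gap: 0.0527
clock: 22.3
tcp_pos: [0.5635, 0.129, 0.0349]
orientation: [0.001, -0.13, 0.992, -0.0]
wrist_force: [-0.1, -0.6, -2.1]
finger_gap: 0.0525
t 22.3 tcp [0.5635 0.129  0.0349] psi -165.09 z [ 0.002  0.    -1.   ] F [-0.1 -0.6 -2.1] gap 0.0525 j6 -0.17Traceback (most recent call last):
  File "al.py", line 8, in <module>
    n,l,stt,ce=cv2.connectedComponentsWithStats(m.astype(np.uint8)); i=1+np.argmax(stt[1:,4]); print('dot',stt[i],ce[i],'floor dot in tool',(onz(p,C,ce[i],z0-.025)*1000).round(2))
                                                                         ~~~~~~~~~^^^^^^^^^^^
    return _wrapfunc(a, 'argmax', axis=axis, out=out, **kwds)
    return bound(*args, **kwds)
ValueError: attempt to get argmax of an empty sequence
```

View pics/w15.png

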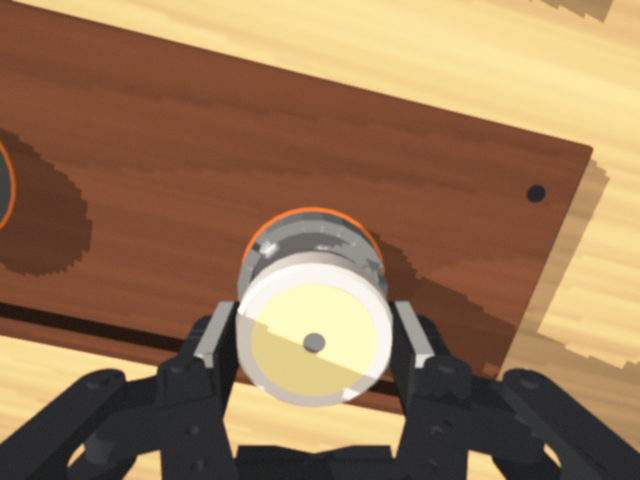

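```bash
sed -i 's/^n,l,stt,ce=.*dot in tool.*$//' al.py; python3 al.py w16.png
```

```text
t 22.35 tcp [0.5634 0.129  0.0349] psi -165.09 z [ 0.002  0.    -1.   ] F [-0.3 -0.2 -1.1] gap 0.0527 j6 -0.17
rim pts 2649
rim centre tool mm [ 0.79 -0.54] r rng [0.0246 0.0321]
ldot [305 346  12   6  41] [310.12195122 348.87804878] [ -2.77  -1.09 -45.  ]
face mean 17770 [  2.     0.06 -45.23]
-0.015 0.5869947716220687
-0.01 0.07794411208915386
-0.005 0.04629855230471602
0 0.18680551832524206
0.005 0.355262460408505
0.01 0.17234297114617977
0.015 0.34812244670416603
```

The rim is within 1 mm. I'll trim (+0.08, −0.06 cm) and descend, watching the force.

```bash
python3 -m inch '[[0.08,-0.06,0.4,0,0,0,4.5],[0,0,0.4,0,0,0,4.5],[0,0,0.3,0,0,0,4.5],[0,0,0,0,0,0,4.5],[0,0,0,0,0,0,4.5]]'
python3 -m inch '[[0,0,0.2,0,0,0,4.5],[0,0,0,0,0,0,4.5],[0,0,0,0,0,0,4.5]]'
python3 -m inch '[[0,0,0.2,0,0,0,4.5],[0,0,0,0,0,0,4.5],[0,0,0,0,0,0,4.5]]'
```

```text
clock: 22.9
tcp_pos: [0.5618, 0.1281, 0.0227]
orientation: [-0.0, -0.13, 0.992, -0.0]
wrist_force: [0.5, 0.8, -0.9]
finger_gap: 0.0532
clock: 23.2
tcp_pos: [0.5625, 0.1282, 0.0212]
orientation: [0.0, -0.13, 0.992, -0.0]
wrist_force: [0.9, -0.4, -0.7]
finger_gap: 0.0529
clock: 23.5
tcp_pos: [0.5631, 0.1281, 0.02]
orientation: [0.001, -0.13, 0.992, -0.0]
wrist_force: [0.1, -0.7, 6.1]
finger_gap: 0.0525
```

The tongues met exactly where expected, at 6 N with no side load. Keep pushing.

```bash
python3 -m inch '[[0,0,0.2,0,0,0,4.5],[0,0,0,0,0,0,4.5],[0,0,0,0,0,0,4.5]]' 110
python3 -m inch '[[0,0,0.2,0,0,0,4.5],[0,0,0,0,0,0,4.5],[0,0,0,0,0,0,4.5]]'
python3 -m inch '[[0,0,0.2,0,0,0,4.5],[0,0,0,0,0,0,4.5],[0,0,0,0,0,0,4.5]]'
```

```text
clock: 23.8
tcp_pos: [0.5637, 0.1283, 0.0189]
orientation: [0.002, -0.13, 0.992, -0.0]
wrist_force: [-0.2, 0.1, 9.8]
finger_gap: 0.0523
clock: 24.1
tcp_pos: [0.5627, 0.1282, 0.0153]
orientation: [0.001, -0.13, 0.992, -0.0]
wrist_force: [2.1, -0.3, 2.4]
finger_gap: 0.0517
clock: 24.4
tcp_pos: [0.5611, 0.1281, 0.0116]
orientation: [-0.001, -0.13, 0.992, 0.0]
wrist_force: [1.7, 0.6, -6.8]
finger_gap: 0.0524
```

It snapped: the push dropped, and the tongues are now pulling it in. Press onto the floor.

```bash
python3 -m inch '[[0,0,0.2,0,0,0,4.5],[0,0,0.1,0,0,0,4.5],[0,0,0,0,0,0,4.5],[0,0,0,0,0,0,4.5]]'
python3 -m inch '[[0,0,0.1,0,0,0,4.5],[0,0,0.1,0,0,0,4.5],[0,0,0,0,0,0,4.5],[0,0,0,0,0,0,4.5]]'
```

```text
clock: 24.8
tcp_pos: [0.5616, 0.1282, 0.0113]
orientation: [-0.0, -0.13, 0.992, -0.0]
wrist_force: [-2.6, 0.7, 9.0]
finger_gap: 0.0521
clock: 25.2
tcp_pos: [0.5616, 0.1282, 0.0112]
orientation: [0.0, -0.13, 0.992, -0.0]
wrist_force: [-7.9, -1.7, 21.6]
finger_gap: 0.0521
```

```bash
python3 -m inch '[[0.04,0,0.04,0,0,0,4.5],[0,0,0,0,0,0,4.5],[0,0,0,0,0,0,4.5],[0,0,0,0,0,0,4.5],[0,0,0,0,0,0,4.5]]'
python3 - <<'E'
from h import *
st(); s=get_state();p=vision.read_camera('wrist'); save(p,'w17.png'); T=Tof(p,s)
P=cloud(p,T,np.ones((480,640),bool)); F=P[(np.hypot(P[:,0]-.5625,P[:,1]-.128)<.024)&(abs(P[:,2]-.055)<.01)]; c=F.mean(0); print('face z',np.median(F[:,2]),np.linalg.svd(F-c,full_matrices=False)[2][2].round(3))
for c in ['scene','top']:
    p=vision.read_camera(c); T=Tof(p,s)
    P=cloud(p,T,np.ones((480,640),bool)); 
    for n,xy in [('fitted face',(.557,-.043)),('loose',(.5625,.128))]:
        F=P[(np.hypot(P[:,0]-xy[0],P[:,1]-xy[1])<.02)&(P[:,2]<.07)]; print(c,n,len(F),np.median(F[:,2]) if len(F) else '')
    h=cv2.cvtColor(p['pixels'],cv2.COLOR_RGB2HSV); A=P[(P[:,1]>.3)&(P[:,1]<.52)&(P[:,0]>.35)&(P[:,0]<.66)&(P[:,2]>.008)&(P[:,2]<.03)]
    if len(A): print('rule',cv2.minAreaRect((A[:,:2]*1000).astype(np.float32)),np.median(A[:,2]),np.percentile(A[:,2],[2,98]))
    if c=='scene': save(p,'s17.png')
E
```

```text
clock: 25.7
tcp_pos: [0.5617, 0.1282, 0.0112]
orientation: [0.001, -0.13, 0.992, -0.0]
wrist_force: [-9.1, -0.8, 22.8]
finger_gap: 0.0519
t 25.7 tcp [0.5617 0.1282 0.0112] psi -165.08 z [ 0.002  0.    -1.   ] F [-9.1 -0.8 22.8] gap 0.0519 j6 -0.18
face z 0.056409627748557234 [ 0.002 -0.001  1.   ]
scene fitted face 170 0.05601162668962034
scene loose 81 0.05564783675286322
rule ((518.5128173828125, 433.20458984375), (191.755859375, 77.2051773071289), 15.524262428283691) 0.015603526217587094 [0.00882158 0.02011733]
top fitted face 160 0.05544287736144382
top loose 23 0.053051273632452434
rule ((507.64202880859375, 410.5870361328125), (296.7207336425781, 215.24710083007812), 0.17396007478237152) 0.01482888712960262 [0.00856344 0.02235698]
```

View pics/w17.png

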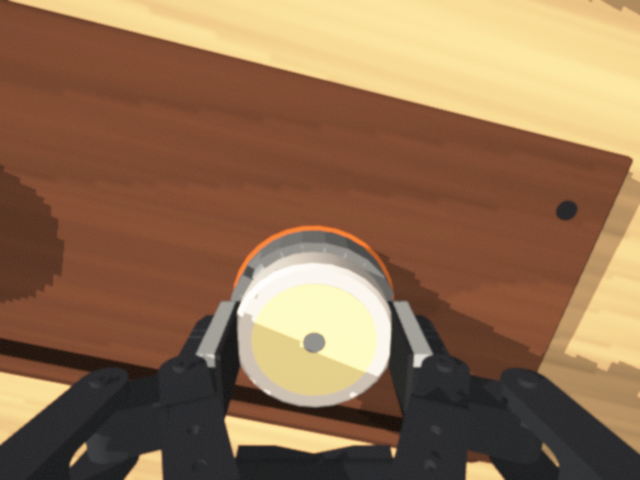

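View pics/s17.png

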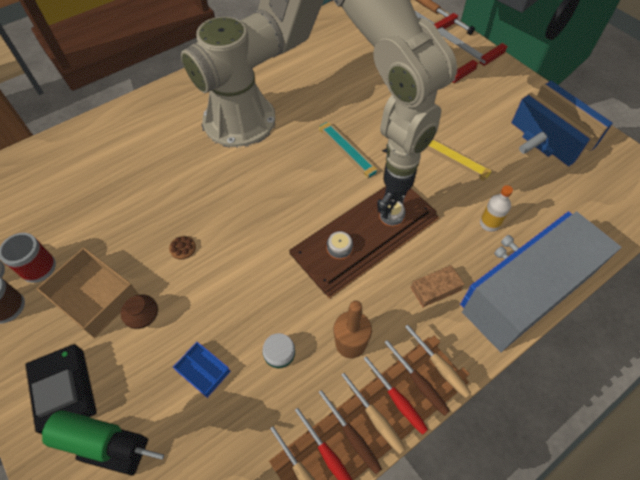

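The light's face is level with the fitted light's (scene camera 0.0556 against 0.0560), it isn't tilted, and the push is steady at about 22 N. I'll hold briefly, then hand in.

```bash
python3 -m inch '[[0,0,0,0,0,0,4.5],[0,0,0,0,0,0,4.5],[0,0,0,0,0,0,4.5],[0,0,0,0,0,0,4.5],[0,0,0,0,0,0,4.5]]'; python3 -c "
from h import *
st();print(workorder.hand_in());st()"
```

```text
clock: 26.35
tcp_pos: [0.5617, 0.1282, 0.0112]
orientation: [0.001, -0.13, 0.992, -0.0]
wrist_force: [-8.4, -1.2, 23.9]
finger_gap: 0.0515
t 26.35 tcp [0.5617 0.1282 0.0112] psi -165.08 z [ 0.002  0.    -1.   ] F [-8.4 -1.2 23.9] gap 0.0515 j6 -0.18
the job is handed in; nothing more can be done
None
the job is handed in; nothing more can be done
```

I took the yellow rule off the mount, lowered it flat onto the bench at about (0.50, 0.41) and let it go. I then pushed the light into the empty mount until it snapped home, and handed in at 26.35 s still gripping it and pushing down.

**Last checks that agreed:**
- **Push:** the downward push held steady at about 22–24 N.
- **Light:** it is level to within 0.002 rad. Its face is at the same height as the fitted light's in the scene camera (55.6 against 56.0 mm).
- **Bystanders:** they look untouched in the last scene picture, though I did not measure their positions again.

**Checks that failed or disagreed:**
- **First grasp:** it closed above the rule. The cameras put the fingertips about 32 mm behind the reported TCP, so I corrected for that in the later grasps.
- **Top camera:** it read the seated light's face at 53 mm. It had only 23 points because the gripper was in the way.
- **Rule after the snap:** in the last check, other things in the area spoiled the fitted outline. I relied on the rule's height there (top about 15–16 mm) and on the pictures.
- **Side force:** about 8–9 N remained at the end, and a small trim did not remove it. The light stayed about 1–1.5 mm from the measured mount centre.

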